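Draw the gas syringe to the red band and hold

ROBOT

A 7-joint arm with a two-finger parallel gripper is mounted at the origin on a cart in front of the work surface, level with it; the furniture and walls round the work are solid. World frame = base frame: x ahead of the robot, y to its left, z up, the work surface at z = 0. Lengths are in m, angles in degrees, forces in N, time in s.
With the tool pointing down it reaches from about 0.425 to 0.95 m from the base axis. Payload 16.7 kg.
Tool frame: the origin (TCP) lies on the centre line of the jaws, within the pads' length; the fingertips stand arm.tip_extent ahead of it and the grasp point (between the pads) lies 5 mm behind it (arm.tip_extent is the distance from the TCP to the fingertips, in m); z points along the fingers, y is the direction in which the jaws open and shut (so a half turn about z gives the same grasp; the last joint's range is limited). The gripper opens to 94 mm and grips with 3 to 60 N. Pads are 16 mm wide; open, the fingers measure 119 mm over their backs; the gripper's body (75 mm by 177 mm) begins 78 mm behind the grasp point.
Start: joints at [-75.774, 24.414, 4.234, 92.017, -1.954, 63.644, -3.845], TCP at [0.261, 0.622, 0.219] pointing down, gripper open.
Joint ranges: [-163.25, 163.25], [-28.42, 122.38], [-70.27, 78.77], [12.13, 141.07], [-58.53, 238.53], [9.26, 117.41], [-156.51, 156.51]. Speed limits (degrees/s): [108.29, 108.29, 136.94, 136.94, 172.46, 172.46, 172.46].

INTERFACE

Orientations are given as [roll, pitch, yaw] about the fixed x, y, z axes, in that order (R = Rz(yaw) Ry(pitch) Rx(roll)).
In Python, from workcell import arm gives the robot as it stands. The module is installed in compiled form; this text tells all that it offers.
- The arm moves only by the shell command python3 -m inch 'ROWS' [FORCE]. ROWS is JSON, one flat list of numbers, 7 for each row, row after row: the turn, a rotation vector about the tool's x, y, z in degrees, then the shift along the tool's x, y, z in cm, then the closure, from 0 (fully open) to 1 (shut). A call has 1 to 12 rows; each row is the pose to reach, as a shift and turn from the pose measured when the call began, along the tool's axes at that moment; what a row does not reach only later rows make up. A row lasts 1/8 s, in which the tool goes at most 62.5 mm and 10.7 degrees, less where a joint would pass 70% of its speed; a pose out of reach is approached as far as the arm can. A call with a gripper value outside its range is refused whole. The fingers move at their own pace and stop on an object; FORCE is the grip in N (left out, the last holds). Time passes only in rows, so rows that repeat a pose let the fingers close. It gives the time, the measured TCP pose, the force and the opening at its end, in the units of the state.
- arm.get_obs(): the state, without advancing time (a new reading comes with each control period).
- arm.camera(name): name is "scene" or "top" or "wrist"; returns a dict with "pixels" (400x640x3 uint8, red, green, blue), "K" (3x3 intrinsics, pixels), "extrinsics" (4x4, takes a point from camera to world coordinates). Camera axes: x right, y down, z forward; pixel columns grow to the right and rows downward; lengths in m; the calibration is good to about 2 mm. A picture is of the moment at which its call begins. There is no depth.
- arm.close_job(): hands the job in, once; it reports no verdict.
The state is a dict: "clock": time; "q": joint angles; "dq": joint speeds; "joint_torque": joint torques, N m; "ee_pos": TCP position; "tool_rot": TCP orientation; "ft_force": force on the tool from outside, world axes, zero at the start; "ft_torque": the same for the moment, N m; "width": finger opening in m.
Only numpy, scipy, OpenCV 4.12 (cv2) and the standard library are available. Lean on these libraries where they do the work, as an engineer would, in place of code of your own. Each camera call takes 0.05 s, during which the arm holds its last target.

TASK

Take the green-headed piston of the leaning twin syringe stand by its head, gripping it gently, and draw it straight out along its slanting bore until the whole red band on the rod has come out above the collar while the black part of the rod is still hidden inside. Do not force the piston or let it jam, never pull it right out, and leave the yellow-headed piston, the flask, the vial and the ink pot alone. Finish while still holding the piston there: do not let go.

Things in the scene. Friction and masses are not known exactly. Their poses are not given: they have to be found in the camera images.
- stand: Syringe stand fixed to the bench: grey foot plate 140 x 190 x 14 mm, on it an aluminium block 70 x 160 x 91 mm that leans 20 degrees to its front (-x). Origin on the bench under its middle; x rear, y left, z up. Two bores, 19 mm wide, at y = +45 and -45 mm (either piston in either), axis (-0.342, 0, 0.940); collars 32 mm across, 4 mm high, their mouths at x = -17, z = 119 mm.
- green_piston_head (a point): Centre of the head to grip: green plastic cylinder, 30 mm across, 24 mm high. z axis: outwards along rod and bore, the way to pull. Starts 32 mm (its underside 20 mm) above the collar's mouth along the axis. Brittle: it stands 45 N of finger contact in all (both pads added), so grip with 8 to 15 N.
- green_piston_foot (a point): Centre of the lower end of the green-headed piston's rod, 112 mm below the centre of its head; starts 80 mm deep in the bore, resting on its floor.
- green_piston: The piston to draw. Origin at the foot, z outwards along the rod. Steel rod 18 mm across, 100 mm long below the head; up from the foot: 33 mm black, 14 mm bare, 14 mm red band, bare. The red band is wholly out after 33 mm of travel, black shows after 47 mm. About 0.12 kg, 1 mm of play in the bore, slides freely along its axis; rod and bore stand 15 N between them in the pull (30 N before it).
- yellow_piston_head (a point): Centre of the yellow head of the other piston; same make and size, 90 mm beside the green one. It is to stay where it is.
- flask: Conical glass flask, 63 mm across and 105 mm high, standing beside the stand (left). Origin: centre of its underside. To be left alone.
- violet_vial: Small glass vial with violet content and black cap, 29 mm across and 57 mm high, beside the stand (right). Origin: centre of its underside. To be left alone.
- black_pot: White ink pot with black lid, 56 mm across and 63 mm high, standing close behind the stand (not the ones by the vial rack). Origin: centre of its underside. To be left alone.
There are look-alikes about, which are no part of the job. Leave any orange look-alike of the part that bears yellow_piston_head alone. Leave any blue look-alike of the green_piston alone.

How it is judged:
By the outcome, as a careful person would: the job done as asked, in the order asked, and still so for the second after the job is handed in, while the arm keeps its last pose, push and grip.
It also fails if it takes over 35 s, if anything falls off the work surface, if the arm or the gripper's body presses on something with over 40 N, if the wrist force passes 120 N, or if a joint passes its speed limit or range.

## Working session

There is one attempt and no reset: what is moved stays moved. The work goes in short steps, Python scripts to look and compute and a shell command to move; the robot and the scene stay as the last step left them, time stands still between calls to the robot, and variables do not carry over. Pictures are saved under pics/ and viewed, and the job is handed in when it is done.

```bash
mkdir -p pics; ls
python3 - <<'E'
from workcell import arm
import cv2,numpy as np
print(arm.get_obs(), arm.tip_extent)
for n in ["scene","top","wrist"]:
    c=arm.camera(n); cv2.imwrite(f"pics/{n}0.png",c["pixels"][:,:,::-1]); np.savez(f"{n}0.npz",**c)
    print(n,c["K"].round(1).tolist(),c["extrinsics"].round(3).tolist())
E
```

```text
pics
{'clock': 0.0, 'q': array([-75.77166526,  24.44996616,   4.23037083,  92.05042571,
        -1.95355783,  63.64242764,  -3.84530236]), 'dq': array([-0.00500294,  0.01604726,  0.04236438, -0.08567798,  0.05282248,
       -0.05460504,  0.02010622]), 'joint_torque': array([-4.95743188e-05, -9.35835671e+01,  3.66719507e+00, -4.54165578e+01,
       -4.87187575e-02,  2.05780403e-02,  1.35753407e-04]), 'ee_pos': array([0.26137077, 0.62190944, 0.2187854 ]), 'tool_rot': array([-1.79929486e+02,  5.03681526e-03,  1.57204409e+02]), 'ft_force': array([-0.85237487,  0.90135216,  0.03619847]), 'ft_torque': array([ 0.04674818, -0.01688028,  0.04749051]), 'width': 0.09403439319254944} 0.014
scene [[368.5, 0.0, 317.5], [0.0, 368.5, 197.9], [0.0, 0.0, 1.0]] [[0.665, -0.494, 0.56, 0.117], [-0.747, -0.443, 0.496, -0.445], [0.003, -0.748, -0.664, 0.69], [0.0, 0.0, 0.0, 1.0]]
top [[402.3, 0.0, 321.4], [0.0, 402.3, 197.4], [0.0, 0.0, 1.0]] [[0.025, -0.983, 0.18, 0.414], [-1.0, -0.024, 0.005, -0.047], [-0.001, -0.18, -0.984, 1.145], [0.0, 0.0, 0.0, 1.0]]
wrist [[315.5, 0.0, 325.4], [0.0, 315.5, 197.3], [0.0, 0.0, 1.0]] [[0.388, 0.895, 0.222, 0.197], [0.922, -0.376, -0.095, 0.65], [-0.001, 0.241, -0.97, 0.385], [0.0, 0.0, 0.0, 1.0]]
```

View pics/scene0.png

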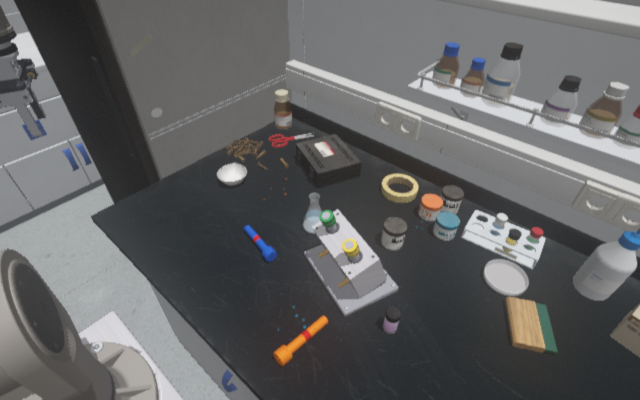

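View pics/top0.png

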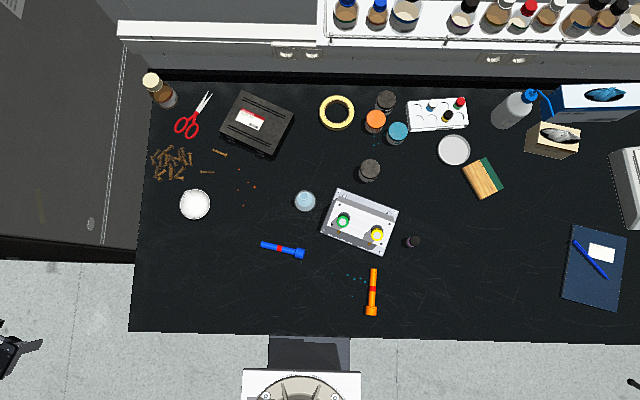

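The scene view shows the stand with the green head at (327,216) and the yellow one at (350,246). In the top view they are at (343,220) and (376,233). Possible mix-ups:
- yellow head, top (376,233)
- blue loose piston, top (284,250)
- orange loose piston, top (372,290)
- green/teal jar, top (397,133)

I choose the green head standing in the stand, and check it in close crops.

```bash
python3 - <<'E'
import cv2,numpy as np
a=cv2.imread("pics/scene0.png")[185:305,290:410]; b=cv2.imread("pics/top0.png")[175:265,305:425]
a=cv2.resize(a,(400,400),interpolation=cv2.INTER_CUBIC); b=cv2.resize(b,(400,300),interpolation=cv2.INTER_CUBIC)
o=np.zeros((400,800,3),np.uint8);o[:,:400]=a;o[:300,400:]=b
cv2.imwrite("pics/crop0.png",o)
E
cat > h.py <<'E'
import cv2,numpy as np
def ray(c,u,v):
    E=c["extrinsics"];d=E[:3,:3]@np.linalg.solve(c["K"],[u,v,1.]);return E[:3,3],d/np.linalg.norm(d)
def tri(*rs):
    A=np.zeros((3,3));b=np.zeros(3)
    for o,d in rs:
        P=np.eye(3)-np.outer(d,d);A+=P;b+=P@o
    x=np.linalg.solve(A,b);return x,[np.linalg.norm((np.eye(3)-np.outer(d,d))@(x-o)) for o,d in rs]
def plane(c,u,v,z):
    o,d=ray(c,u,v);return o+d*(z-o[2])/d[2]
def proj(c,p):
    E=c["extrinsics"];q=c["K"]@(E[:3,:3].T@(np.asarray(p)-E[:3,3]));return q[:2]/q[2]
def mask(c,lo,hi,box):
    h=cv2.cvtColor(c["pixels"],cv2.COLOR_RGB2HSV);m=cv2.inRange(h,lo,hi);z=np.zeros_like(m);x0,y0,x1,y1=box;z[y0:y1,x0:x1]=m[y0:y1,x0:x1];return z
E
python3 - <<'E'
import numpy as np,cv2
from h import *
s=np.load("scene0.npz");t=np.load("top0.npz")
P={}
for n,lo,hi in [("green",(45,90,30),(85,255,255)),("yellow",(20,110,60),(34,255,255))]:
    r=[]
    for c,box in [(s,(300,195,370,270)),(t,(325,205,395,245))]:
        m=mask(c,lo,hi,box);k,l,st,ce=cv2.connectedComponentsWithStats(m)
        i=1+st[1:,4].argmax();print(n,st[i],ce[i].round(1));r.append(ray(c,*(st[i,:2]+(st[i,2:4]-1)/2)))
    P[n]=tri(*r);print(P[n])
d=P["green"][0]-P["yellow"][0];print(d,np.linalg.norm(d),np.degrees(np.arctan2(d[1],d[0]))-90)
E
```

```text
green [320 210  15  16 110] [327.7 218.1]
green [337 215  12  13  83] [342.6 220.3]
(array([ 0.53937295, -0.09688534,  0.14952556]), [np.float64(0.0012088859900088562), np.float64(0.0012088859900087534)])
yellow [342 239  17  18 144] [351.2 249.1]
yellow [371 228  12  13  87] [376.6 233.4]
(array([ 0.50913117, -0.18165776,  0.14654421]), [np.float64(0.0008945929711840015), np.float64(0.0008945929711840565)])
[0.03024178 0.08477242 0.00298136] 0.09005451771858188 -19.633391513848608
```

View pics/crop0.png

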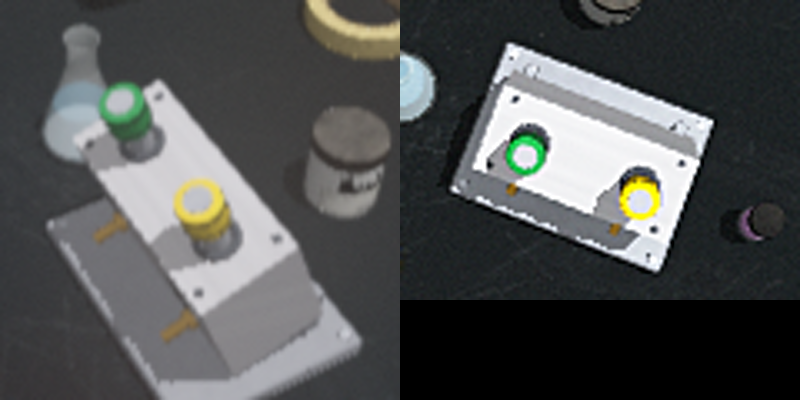

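The crop confirms a green ring head in the left bore, with the yellow one beside it on the stand's right. The stand's yaw is about -19.6°. Next I work out the pre-grasp move.

```bash
cat >> h.py <<'E'
from scipy.spatial.transform import Rotation as Ro
def goal(yaw):  # tool orientation: z=-axis, y=stand y
    c,s=np.cos(np.radians(yaw)),np.sin(np.radians(yaw));Rs=np.array([[c,-s,0],[s,c,0],[0,0,1]])
    a=Rs@[-np.sin(np.radians(20)),0,np.cos(np.radians(20))];y=Rs[:,1];return a,np.c_[np.cross(y,-a),y,-a],Rs
def delta(o,p,R):
    R0=Ro.from_euler("xyz",o["tool_rot"],degrees=True).as_matrix()
    return Ro.from_matrix(R0.T@R).as_rotvec(degrees=True).round(2),(R0.T@(p-o["ee_pos"])*100).round(2)
E
python3 - <<'E'
from h import *; from workcell import arm
o=arm.get_obs();a,R,Rs=goal(-19.6);h=np.array([.5394,-.0969,.1495])
print(a,R);tcp=lambda up:h+a*(up-.005)
print(delta(o,tcp(.13),R),tcp(.13))
E
```

```text
[-0.32220263  0.11473119  0.93969262] [[-0.88524444  0.33545157  0.32220263]
 [ 0.31522136  0.94205745 -0.11473119]
 [-0.34202014  0.         -0.93969262]]
(array([ -0.61, -19.99,  -3.15]), array([-49.21, -55.75,  -4.74])) [ 0.49912467 -0.0825586   0.26696158]
```

```bash
python3 -m inch '[0,-2,0,-3,-3.4,-1,0.1, 0,-4,0,-7,-8,-2,0.2, 0,-6,0,-11,-12.5,-3,0.3, 0,-8,-1,-15,-17,-3.5,0.35, 0,-10,-1,-19,-21.5,-4,0.35, 0,-12,-2,-23,-26,-4.5,0.35, 0,-14,-2,-27,-30.6,-4.7,0.35, 0,-16,-3,-31,-35.1,-4.7,0.35, -0.3,-18,-3,-35,-39.7,-4.7,0.35, -0.6,-20,-3.1,-39,-44.2,-4.7,0.35, -0.6,-20,-3.1,-43,-48.7,-4.7,0.35, -0.6,-20,-3.1,-47,-53.2,-4.7,0.35]' 10
python3 - <<'E'
from h import *; from workcell import arm
o=arm.get_obs();a,R,Rs=goal(-19.6);h=np.array([.5394,-.0969,.1495])
print(o["q"].round(1),delta(o,h+a*.125,R))
E
```

```text
clock: 1.65
ee_pos: [0.4888, -0.0525, 0.2667]
tool_rot: [179.9, 20.0, 160.3]
ft_force: [0.8, 1.1, 0.5]
width: 0.0612
[-51.5 -12.4  38.4 127.   24.8  47.9  43.4] (array([ 0.04,  0.04, -0.06]), array([-1.87, -2.48,  0.65]))
```

```bash
python3 -m inch '[0,0,0,-1.9,-2.5,0.65,0.35, 0,0,0,-1.9,-2.5,0.65,0.35, 0,0,0,-1.9,-2.5,0.65,0.35]' 10
python3 - <<'E'
from h import *; from workcell import arm
o=arm.get_obs();a,R,Rs=goal(-19.6);h=np.array([.5394,-.0969,.1495])
print(o["q"].round(1),delta(o,h+a*.125,R))
for n in ["wrist","scene","top"]:
    c=arm.camera(n); cv2.imwrite(f"pics/{n}1.png",c["pixels"][:,:,::-1]); np.savez(f"{n}1.npz",**c)
E
```

```text
clock: 2.02
ee_pos: [0.499, -0.0821, 0.2669]
tool_rot: [179.9, 20.0, 160.4]
ft_force: [-0.8, 0.6, 0.1]
width: 0.061
[-51.1 -11.6  42.9 126.   23.4  46.7  49. ] (array([ 0.04,  0.02, -0.03]), array([-0.03, -0.03,  0.  ]))
```

View pics/wrist1.png

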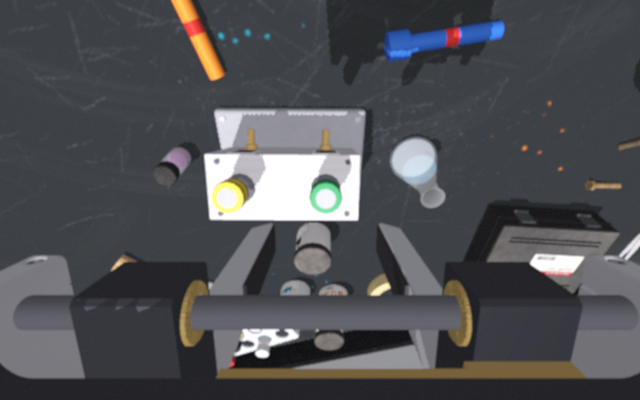

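View pics/scene1.png

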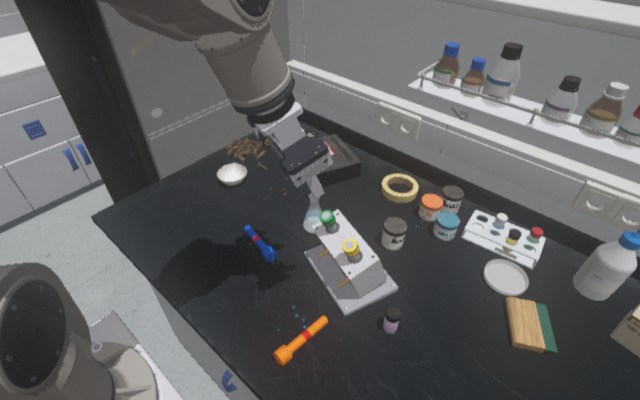

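The wrist view shows the green head at (326,196), centred between the fingers, with yellow at (229,196) and the flask to the right at (415,165). I refine the position using the wrist ray together with the other views.

Run:
```python
from h import *
w=np.load("wrist1.npz");s=np.load("scene0.npz");t=np.load("top0.npz");R_=goal(-19.6)
P={}
for n,lo,hi in [("green",(45,90,30),(85,255,255)),("yellow",(20,110,60),(34,255,255))]:
    r=[]
    for c,box in [(s,(300,195,370,270)),(t,(325,205,395,245)),(w,(205,160,350,222))]:
        m=mask(c,lo,hi,box);k,l,st,ce=cv2.connectedComponentsWithStats(m)
        i=1+st[1:,4].argmax();b=st[i,:2]+(st[i,2:4]-1)/2;print(n,st[i],b);r.append(ray(c,*b))
    for q in (r,r[1:],r[::2]): x,e=tri(*q);print(x.round(4),np.round(np.array(e)*1e3,1))
    P[n]=tri(*r)[0]
    h=tri(*r)[0]
    # wrist ray at plane z=h of the head centre (mask silhouette centre)
    print("plane z .149:",plane(w,*b,.149).round(4),"top cam",plane(t,*(0,0),.149)[:0])
    P[n+"w"]=plane(w,*b,.149)
for k in ("","w"):
    d=P["green"+k]-P["yellow"+k];print(d,np.linalg.norm(d),np.degrees(np.arctan2(d[1],d[0]))-90)
```

```text
green [320 210  15  16 110] [327.  217.5]
green [337 215  12  13  83] [342.5 221. ]
green [311 179  30  33 400] [325.5 195. ]
[ 0.5398 -0.0964  0.1491] [1.3 1.3 0.7]
[ 0.5383 -0.0956  0.1522] [0.4 0.4]
[ 0.5417 -0.0963  0.1474] [0.3 0.3]
plane z .149: [ 0.5404 -0.0959  0.149 ] top cam []
yellow [342 239  17  18 144] [350.  247.5]
yellow [371 228  12  13  87] [376.5 234. ]
yellow [213 178  35  34 470] [230.  194.5]
[ 0.5093 -0.1817  0.1472] [0.8 1.2 0.8]
[ 0.5083 -0.1803  0.1507] [0.3 0.3]
[ 0.5102 -0.1822  0.1466] [0.3 0.3]
plane z .149: [ 0.5094 -0.181   0.149 ] top cam []
[0.03047181 0.08530088 0.00190166] 0.09060015071716526 -19.658119959707463
[0.03103613 0.08514485 0.        ] 0.0906249806792957 -20.027290082888314
```

Run:
```python
import cv2
a=cv2.imread("pics/wrist1.png")[100:230,195:375]
cv2.imwrite("pics/wc1.png",cv2.resize(a,(720,520),interpolation=cv2.INTER_CUBIC))
```

```text
(no output)
```

View pics/wc1.png

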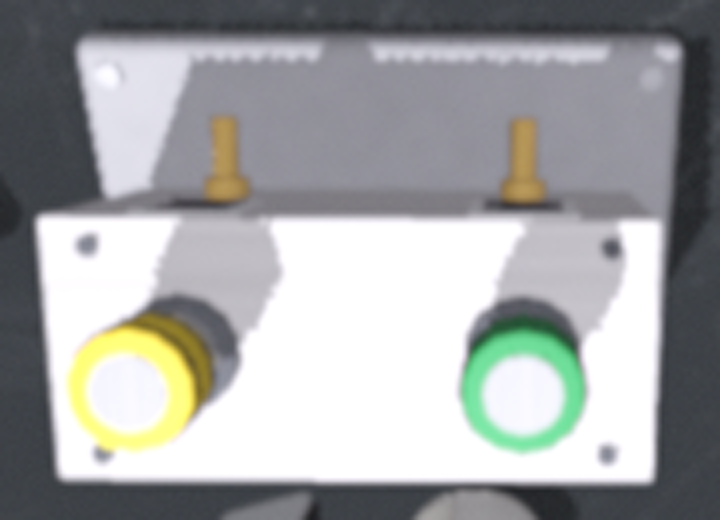

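Run:
```python
from h import *; from workcell import arm
o=arm.get_obs();a,R,Rs=goal(-19.8);h=np.array([.5401,-.0961,.149])
print(delta(o,h+a*.045,R),delta(o,h-a*.005,R))
```

```text
(array([0.12, 0.03, 0.22]), array([-0.04,  0.03,  8.07])) (array([0.12, 0.03, 0.22]), array([-0.04,  0.02, 13.07]))
```

```bash
python3 -m inch '[0.1,0,0.2,0,0,4,0.38, 0.1,0,0.2,0,0,8,0.38, 0.1,0,0.2,0,0,8,0.38]' 10
python3 - <<'E'
from h import *; from workcell import arm
o=arm.get_obs();a,R,Rs=goal(-19.8);h=np.array([.5401,-.0961,.149])
print(delta(o,h-a*.005,R))
c=arm.camera("wrist");np.savez("wrist2.npz",**c);s=arm.camera("scene");np.savez("scene2.npz",**s)
im=np.hstack([c["pixels"][80:400,100:540],cv2.resize(s["pixels"][160:280,270:405],(360,320))]);cv2.imwrite("pics/w2.png",im[:,:,::-1])
m=mask(c,(45,90,30),(85,255,255),(0,0,640,330));k,l,st,ce=cv2.connectedComponentsWithStats(m);i=1+st[1:,4].argmax()
b=st[i,:2]+(st[i,2:4]-1)/2;print(st[i],b)
# head rim top centre 12 mm above
top=h+a*.012;print("pred head",proj(c,h),"pred top",proj(c,top),plane(c,*b,.149))
E
```

```text
clock: 2.55
ee_pos: [0.5238, -0.091, 0.1896]
tool_rot: [-179.6, 19.8, 160.4]
ft_force: [-0.2, -0.1, -0.3]
width: 0.0583
(array([-0.31, -0.16,  0.15]), array([-0.23,  0.1 ,  4.9 ]))
[305 203  43  48 935] [326.  226.5]
pred head [325.62955819 224.62784539] pred top [325.53588396 230.46969298] [ 0.54176997 -0.09642352  0.149     ]
```

View pics/w2.png

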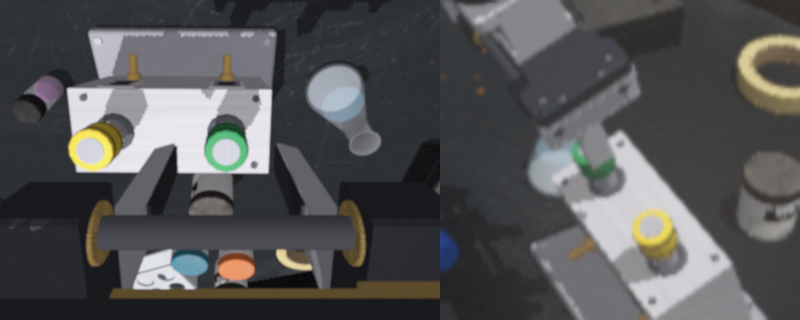

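The head is centred between the fingers, at image (326,226), within 1 mm of the prediction. The fingers are clear of yellow and the flask, so I descend the rest of the way.

```bash
python3 -m inch '[-0.3,-0.2,0.2,-0.25,0.1,2.5,0.38, -0.3,-0.2,0.2,-0.25,0.1,4.9,0.38, -0.3,-0.2,0.2,-0.25,0.1,4.9,0.38, -0.3,-0.2,0.2,-0.25,0.1,4.9,0.38]' 10
python3 - <<'E'
from h import *; from workcell import arm
o=arm.get_obs();a,R,Rs=goal(-19.8);h=np.array([.5405,-.0962,.149])
print(delta(o,h-a*.005,R),o["ft_torque"])
c=arm.camera("wrist");np.savez("wrist3.npz",**c);s=arm.camera("scene");np.savez("scene3.npz",**s)
im=np.hstack([c["pixels"][80:400,100:540],cv2.resize(s["pixels"][160:280,270:405],(360,320))]);cv2.imwrite("pics/w3.png",im[:,:,::-1])
E
```

```text
clock: 3.15
ee_pos: [0.5431, -0.0959, 0.1486]
tool_rot: [179.5, 20.2, 160.0]
ft_force: [0.4, 0.1, 0.6]
width: 0.0582
(array([ 0.39,  0.22, -0.19]), array([ 0.21, -0.12,  0.38])) [ 0.17425424  0.33086721 -0.0048731 ]
```

View pics/w3.png

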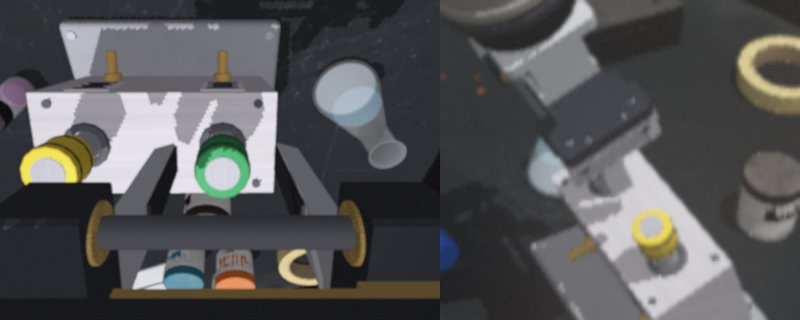

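Run:
```python
from h import *; from workcell import arm
for i in range(4):
    c=arm.camera("wrist");o=arm.get_obs()
    R0=Ro.from_euler("xyz",o["tool_rot"],degrees=True).as_matrix();E=c["extrinsics"]
    print(o["clock"],o["ee_pos"].round(4),o["tool_rot"].round(2),o["dq"].round(2)[:4],(R0.T@(E[:3,3]-o["ee_pos"])).round(4),E[:3,3].round(4))
for n in "wrist0","wrist1","wrist2","wrist3":
    print(np.load(n+".npz")["extrinsics"][:3,3].round(4))
a,R,Rs=goal(-19.8);h=np.array([.5405,-.0962,.149]);print(delta(o,h-a*.005,R),o["ft_force"].round(2))
```

```text
3.3 [ 0.5433 -0.0956  0.1482] [179.55  20.24 160.04] [ 0.05  0.81 -0.17  0.22] [ 0.0696  0.0009 -0.1659] [ 0.4279 -0.0541  0.2798]
3.35 [ 0.5433 -0.0956  0.148 ] [179.57  20.23 160.05] [ 0.17  0.75 -0.2   0.16] [ 0.0696  0.0009 -0.1659] [ 0.4279 -0.054   0.2796]
3.4 [ 0.5432 -0.0956  0.1477] [179.59  20.22 160.06] [ 0.16  0.77 -0.02  0.08] [ 0.0695  0.0009 -0.1659] [ 0.4278 -0.054   0.2794]
3.45 [ 0.5431 -0.0957  0.1476] [179.62  20.21 160.06] [ 0.29  0.64 -0.12  0.11] [ 0.0696  0.001  -0.1659] [ 0.4278 -0.054   0.2792]
[0.1973 0.6501 0.3847]
[ 0.3842 -0.0404  0.3988]
[ 0.4098 -0.0482  0.3219]
[ 0.4278 -0.0543  0.28  ]
(array([ 0.34,  0.21, -0.13]), array([ 0.17, -0.14,  0.28])) [-0.22 -0.83 -0.21]
```

```bash
python3 -m inch '[0.3,0.2,-0.1,0.17,-0.14,0.2,0.4, 0.3,0.2,-0.1,0.17,-0.14,0.2,0.4, 0.3,0.2,-0.1,0.17,-0.14,0.2,0.4, 0.3,0.2,-0.1,0.17,-0.14,0.2,0.4, 0.3,0.2,-0.1,0.17,-0.14,0.2,0.4, 0.3,0.2,-0.1,0.17,-0.14,0.2,0.4]' 10
python3 - <<'E'
from h import *; from workcell import arm
o=arm.get_obs();a,R,Rs=goal(-19.8);h=np.array([.5405,-.0962,.149])
print(delta(o,h-a*.005,R),o["dq"].round(2))
c=arm.camera("wrist");np.savez("wrist4.npz",**c);cv2.imwrite("pics/w4.png",c["pixels"][80:400,100:540,::-1])
m=mask(c,(45,90,30),(85,255,255),(0,0,640,330));k,l,st,ce=cv2.connectedComponentsWithStats(m);i=1+st[1:,4].argmax()
b=st[i,:2]+(st[i,2:4]-1)/2;print(st[i],b,proj(c,h),proj(c,h+a*.012))
E
```

```text
clock: 4.2
ee_pos: [0.5418, -0.0967, 0.1451]
tool_rot: [180.0, 20.0, 160.2]
ft_force: [-0.8, 0.0, 0.4]
width: 0.0567
(array([ 0.04,  0.01, -0.03]), array([-0.  ,  0.  ,  0.08])) [ 0.04 -0.   -0.07  0.05  0.03  0.    0.  ]
[ 297  220   55   65 1775] [324. 252.] [324.00015322 249.23101792] [323.90181962 258.61088018]
```

View pics/w4.png

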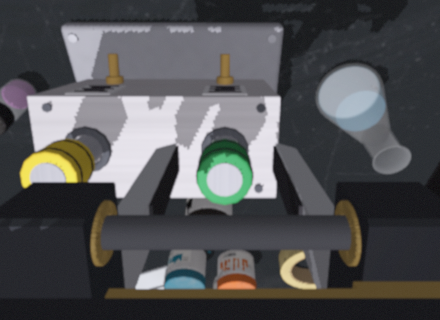

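Run:
```python
from h import *
a,R,Rs=goal(-19.8);h=np.array([.5405,-.0962,.149]);c=np.load("wrist4.npz")
th=np.linspace(0,6.28,72)
p=np.array([proj(c,h+a*z+.015*(R[:,0]*np.cos(t)+R[:,1]*np.sin(t))) for z in(-.012,.012) for t in th]);print(p.min(0),p.max(0))
```

```text
[294.69867852 216.620114  ] [353.09971284 284.9792971 ]
```

```bash
python3 -m inch '[0,0,0,0,0,0.05,0.55, 0,0,0,0,0,0.05,0.62, 0,0,0,0,0,0.05,0.68, 0,0,0,0,0,0.05,0.75, 0,0,0,0,0,0.05,0.85, 0,0,0,0,0,0.05,1, 0,0,0,0,0,0.05,1, 0,0,0,0,0,0.05,1]' 10
python3 - <<'E'
from h import *; from workcell import arm
o=arm.get_obs();a,R,Rs=goal(-19.8);h=np.array([.5405,-.0962,.149])
print(delta(o,h-a*.005,R),o["dq"].round(2),"tool F",(R.T@o["ft_force"]).round(2),"T",(R.T@o["ft_torque"]).round(2))
E
```

```text
clock: 5.25
ee_pos: [0.542, -0.0968, 0.1446]
tool_rot: [180.0, 20.0, 160.2]
ft_force: [-0.4, -1.8, 0.6]
width: 0.0298
(array([ 0.03,  0.01, -0.04]), array([0.  , 0.01, 0.03])) [ 0.07  0.   -0.03  0.   -0.03 -0.14 -0.02] tool F [-0.47 -1.84 -0.49] T [0.57 0.15 0.02]
```

```bash
python3 -m inch '[0,0,0,0,0,-0.2,1, 0,0,0,0,0,-0.4,1, 0,0,0,0,0,-0.6,1, 0,0,0,0,0,-0.8,1, 0,0,0,0,0,-1,1, 0,0,0,0,0,-1,1, 0,0,0,0,0,-1,1, 0,0,0,0,0,-1,1]' 10
cat > st.py <<'E'
from h import *; from workcell import arm
a,R,Rs=goal(-19.8);h=np.array([.5405,-.0962,.149])
F=[];T=[]
for i in range(3):
    c=arm.camera("wrist");o=arm.get_obs();F.append(R.T@o["ft_force"]);T.append(R.T@o["ft_torque"])
t=R.T@(o["ee_pos"]-np.array([0.542,-0.0968,0.1446]))*1e3
print(delta(o,h-a*.005,R),"travel mm",t.round(1),"F",np.mean(F,0).round(2),"T",np.mean(T,0).round(2))
s=arm.camera("scene");t=arm.camera("top")
import sys
k=sys.argv[1];np.savez(f"wrist{k}.npz",**c)
cv2.imwrite(f"pics/w{k}.png",np.hstack([c["pixels"][80:400,100:540],cv2.resize(s["pixels"][160:280,270:405],(360,320))])[:,:,::-1])
E
python3 st.py 5
```

```text
clock: 6.25
ee_pos: [0.5388, -0.0957, 0.154]
tool_rot: [180.0, 20.0, 160.2]
ft_force: [0.5, -0.3, -0.4]
width: 0.0296
(array([ 0.03,  0.01, -0.03]), array([0.  , 0.01, 1.03])) travel mm [ -0.  -0. -10.] F [-0.01  0.13  1.13] T [ 0.09  0.25 -0.02]
```

View pics/w5.png

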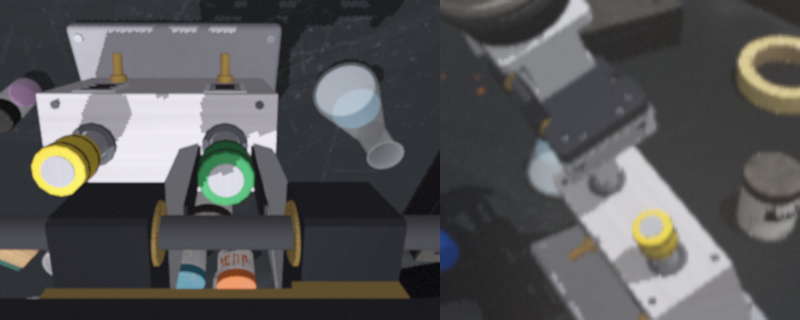

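The piston is coming along: 10 mm of travel, side forces about 0, and a 1.1 N axial load, which is its weight. I carry on at the same gentle pace.

```bash
python3 -m inch '[0,0,0,0,0,-0.2,1, 0,0,0,0,0,-0.4,1, 0,0,0,0,0,-0.6,1, 0,0,0,0,0,-0.8,1, 0,0,0,0,0,-1,1, 0,0,0,0,0,-1.2,1, 0,0,0,0,0,-1.4,1, 0,0,0,0,0,-1.5,1, 0,0,0,0,0,-1.5,1, 0,0,0,0,0,-1.5,1]' 10
python3 st.py 6
```

```text
clock: 7.75
ee_pos: [0.5339, -0.0939, 0.168]
tool_rot: [180.0, 20.0, 160.2]
ft_force: [-0.3, -0.0, -0.1]
width: 0.0297
(array([ 0.03,  0.  , -0.03]), array([-0.  ,  0.01,  2.53])) travel mm [  0.   -0.1 -24.9] F [0.53 0.19 1.21] T [-0.01  0.36  0.02]
```

View pics/w6.png

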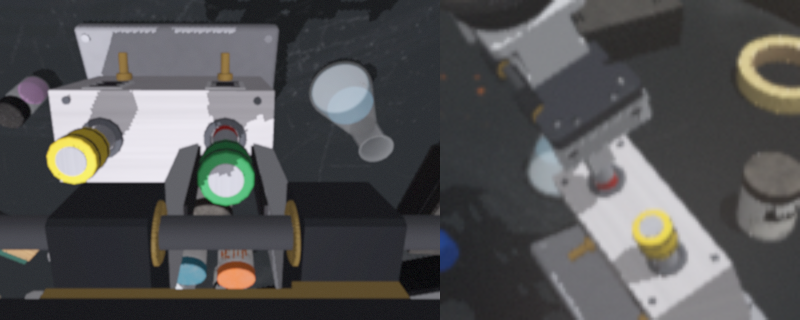

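The red band is starting to show above the collar: wrist crop (224,132), scene crop (607,182). Forces are still tiny. I pull another 15 mm.

```bash
python3 -m inch '[0,0,0,0,0,-0.2,1, 0,0,0,0,0,-0.4,1, 0,0,0,0,0,-0.6,1, 0,0,0,0,0,-0.8,1, 0,0,0,0,0,-1,1, 0,0,0,0,0,-1.2,1, 0,0,0,0,0,-1.4,1, 0,0,0,0,0,-1.5,1, 0,0,0,0,0,-1.5,1, 0,0,0,0,0,-1.5,1, 0,0,0,0,0,-1.5,1]' 10
python3 st.py 7
python3 - <<'E'
import cv2
from h import *; from workcell import arm
c=arm.camera("scene")["pixels"][195:255,300:360,::-1];w=np.load("wrist7.npz")["pixels"][175:275,270:370,::-1]
cv2.imwrite("pics/c7.png",np.hstack([cv2.resize(c,(400,400),interpolation=cv2.INTER_CUBIC),cv2.resize(w,(400,400),interpolation=cv2.INTER_CUBIC)]))
E
```

```text
clock: 9.38
ee_pos: [0.529, -0.0923, 0.1821]
tool_rot: [180.0, 20.0, 160.2]
ft_force: [0.3, -0.7, -0.5]
width: 0.0299
(array([ 0.02,  0.  , -0.04]), array([-0.  ,  0.02,  4.03])) travel mm [  0.   -0.1 -39.9] F [ 0.07 -0.62  0.51] T [0.01 0.43 0.02]
```

View pics/c7.png

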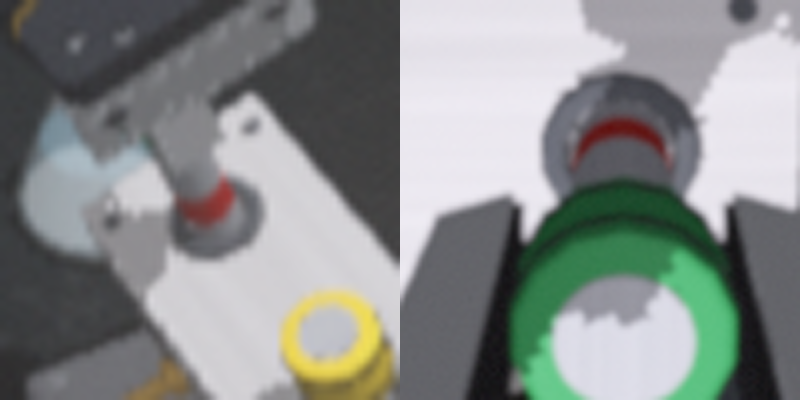

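View pics/w7.png

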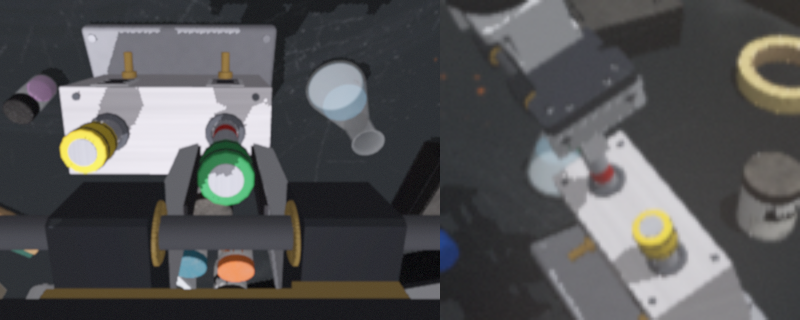

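Run:
```python
from h import *; from workcell import arm
a,R,Rs=goal(-19.8);h=np.array([.5405,-.0962,.149])
for k in (4,5,6,7):
    c=np.load(f"wrist{k}.npz");m=mask(c,(45,90,30),(85,255,255),(290,0,360,330));_,_,st,_=cv2.connectedComponentsWithStats(m);print(k,st[1+st[1:,4].argmax()])
s=arm.camera("scene")
for name,c,box in(("scene",s,(315,205,350,240)),("wrist",np.load("wrist7.npz"),(300,190,350,225))):
    m=mask(c,(0,110,40),(8,255,255),box)|mask(c,(172,110,40),(180,255,255),box)
    ys,xs=np.nonzero(m);print(name,xs.min(),xs.max(),ys.min(),ys.max(),len(xs))
    # predicted axis/surface points: mouth is 32mm below start head centre
    up=a if name=="wrist" else a
    E=c["extrinsics"];v=E[:3,3]-h;v-=a*(v@a);v/=np.linalg.norm(v)
    for lab,z in(("mouth",-.032),("4mm",-.028),("7mm",-.025),("21mm",-.011)):print(lab,proj(c,h+a*z+.009*v).round(1))
    # axial coordinate of mask pixels in the mid strip by ray onto tangent plane
    r=[]
    for u,w in zip(xs,ys):
        o,d=ray(c,u,w);q=h+.009*v;p=o+d*((q-o)@v/(d@v));side=(p-q)@np.cross(a,v)
        if abs(side)<.003:r.append(((p-q)@a+.032)*1e3)
    print("band height above mouth mm",min(r),max(r))
```

```text
4 [ 297  220   55   65 1775]
5 [ 297  220   59   65 1918]
6 [ 297  220   59   67 1976]
7 [ 297  220   59   66 1954]
scene 328 334 222 227 21
mouth [332.2 228.6]
4mm [331.7 227.6]
7mm [331.3 226.9]
21mm [329.5 223.3]
band height above mouth mm 5.446845104412103 13.309679697868837
wrist 315 335 205 213 84
mouth [324.7 200.8]
4mm [324.7 202.1]
7mm [324.7 203.1]
21mm [324.7 208.3]
band height above mouth mm 12.116402139152628 22.737584139053233
```

The head hasn't slipped in the jaws: its box in the wrist image is unchanged. Travel is 39.9 mm, in the middle of the 33–47 mm window, and the arm is still. I hand it in.

```bash
python3 -c "
from workcell import arm
o=arm.get_obs();print(o['clock'],o['width'],o['ft_force'],abs(o['dq']).max());print(arm.close_job())"
```

```text
9.725 0.029565909493907222 [ 0.39079211 -0.62377726 -0.85105109] 0.0831093803731645
the job is handed in; nothing more can be done
None
```

I gripped the green head at 10 N with the jaws across the stand and drew it straight out along the bore, in three slow pulls totalling 39.9 mm (the allowed window is 33–47 mm). The job was handed in at 9.7 s with the piston still held.

**Last checks:**
- **Grip:** jaw opening was 29.6 mm, and the head had not slipped in the jaws.
- **Forces:** the net wrist force stayed under about 2 N at every reading.
- **Travel off the axis:** 0.1 mm at most.
- **Red band:** it shows clear of the collar and no black is visible.
- **Surroundings:** the yellow piston, flask and vial look undisturbed in the last views. The pot looks undisturbed as far as it shows, but I compared none of them numerically.

**Disagreement:** the two views differed on where the band sits above the collar's mouth. The scene camera gave 5–13 mm with the top hidden by the fingers, and the wrist camera gave 12–23 mm. The expected position is 7–21 mm. The images are coarse (about 2 mm per pixel), so I relied on the measured travel and the lack of slip.

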